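# Find the high spot of a round board on a lining turntable with a dial gauge

## Task

The round purple board was put on the lining turntable by eye and its edge runs out. Slide the dial gauge up square to the board until the edge has pushed its plunger about half of its travel in, and let go of the gauge; then turn the board right round once by the crank handle while watching the gauge, and leave it standing where the plunger is pushed in farthest, with the high spot on the plunger and the gauge still pressing. Handle both gently: do not run the plunger against its stop or shove the turntable along the bench, and leave the tape, the folding rule and the pen basket where they are.

Things in the scene. Friction and masses are not known exactly. Their poses are not given: they have to be found in the camera images.
- turntable: Turntable, 3 kg, standing loose on the bench (over about 15 N of side push slides it). Grey foot 176 mm across; a plain round purple board, 220 mm in diameter, underside 55 mm and top 67 mm up, off centre in an unknown direction (its edge runs out by some 8 mm in all); flat crank arm above it (top 80 mm up, nut 85 mm). Origin on the upright axis at bench level; it does not turn.
- axis (a point): Point on the turntable's upright turning axis, 61 mm above the bench (mid-height of the board's edge).
- handle (a point): The crank handle: upright black cylinder, 22 mm in diameter, from 83 to 128 mm above the bench. It revolves freely on its own pin, so a hand holding it can go round without twisting. This point is on its centre line, 108 mm above the bench; it goes round the axis at a radius of 55 mm.
- crank (a joint): Angle of the crank arm and board (they turn together), rad, counterclockwise from above positive; starts near 0, counts on over whole turns (one turn is 6.28), no end stops either way. Drag about 0.1 Nm; it stays where it is left. It tells nothing of where the high spot is.
- gauge: Loose dial gauge on a weighted base, 0.9 kg, left of the turntable. Blue block 100 (x) x 44 (y) x 36 mm high, from 70 mm behind the origin to 30 ahead; above it a round case 90 mm across with upward dial (5 mm behind to 85 ahead, top 77 mm above the bench), then stem (to 100 mm) and plunger, level, 61 mm above the bench, along +x. Origin at bench level on the centre line, z up.
- base_grip (a point): Where to take the gauge: middle of the rear of its blue block, 45 mm behind the gauge's origin, 24 mm above the bench; 44 mm wide across (gauge y), nothing above it. The block stands flat and slides on the bench.
- tip (a point): Centre of the smooth red ball (8 mm in diameter) at the end of the gauge's plunger; with the plunger fully out it is 134 mm ahead of the gauge's origin, 61 mm above the bench.
- plunger (a joint): Gauge reading: how far the plunger is pushed in, m, 0 (out) to 0.025 (on its stop). Spring 0.5 N plus 0.06 N per mm. The dial's red needle shows the same: at 0 it points along the plunger, and turns clockwise from above, once round for 30 mm (30 marks, long ones each 5 mm); half of the travel is 12.5 mm, 150 degrees.
- tape: Bystander: loose roll of paper tape lying flat, 110 mm across, 48 mm high. Origin at the centre of its underside.
- rule: Bystander: loose yellow folding rule, folded, 237 x 17 x 18 mm. Origin at the centre of its underside, long axis x.
- basket: Bystander: loose blue open basket with marker pens, 150 x 220 x 75 mm. Origin at the centre of its underside.
Things that resemble listed ones, but are neither listed nor needed, are in the scene too. Leave any brown look-alike of the gauge alone.

How it is judged:
By the outcome, as a careful person would: the job done as asked, in the order asked, and still so for the second after the job is handed in, with the robot touching nothing.
It also fails if it takes over 72 s, if anything falls off the work surface, if the arm or the gripper's body presses on something with over 40 N, if the wrist force passes 120 N, or if a joint passes its speed limit or range.

## Robot

A 7-joint arm with a two-finger parallel gripper is mounted at the origin on the work surface. World frame = base frame: x ahead of the robot, y to its left, z up, the work surface at z = 0. Lengths are in m, angles in rad, forces in N, time in s.
With the tool pointing down it reaches from about 0.425 to 0.8 m from the base axis. Payload 8.3 kg.
Tool frame: the origin (TCP) lies at the very end of the fingers, on their centre line; the grasp point (between the pads) lies 19 mm behind it; z points along the fingers, y is the line along which they close (so a half turn about z gives the same grasp; the last joint's range is limited). The gripper opens to 85 mm and grips with 20 to 120 N. Pads are 22 mm wide; open, the fingers measure 114 mm over their backs; the gripper's body (76 mm by 85 mm) begins 54 mm behind the grasp point. The pads swing forward as they close: fully open they stand 13 mm farther back than shut.
Start: joints at [-1.294, 0.383, 0.016, 1.37, -0.006, 1.388, -0.046], TCP at [0.208, 0.589, 0.231] pointing down, gripper open.
Joint ranges: [-2.95, 2.95], [-0.25, 2.06], [-1.52, 1.56], [0.18, 2.33], [-1.44, 4.58], [0.02, 2.06], [-3.01, 3.01]. Speed limits (rad/s): [2.39, 2.39, 3.01, 3.01, 3.14, 3.14, 3.14].

## Interface

Orientations are given as a 3x3 rotation matrix whose columns are the frame's x, y, z axes.
In Python, from cell import bot, get_image, calibration gives the robot as it stands.
- The arm moves only by the tool carry_out, never from a script. Its argument "commands" is text: rows parted by semicolons, each of 7 numbers parted by spaces: the closure, from 0 (fully open) to 1 (shut), then the shift along the tool's x, y, z in units of 30 mm (1.0 is 30 mm), then the turn, a rotation vector about the tool's x, y, z in units of 5 degrees (1.0 is 5 degrees). In form: hand dx dy dz wx wy wz; .... A call has exactly 8 rows; each row shifts and turns the commanded pose from where the row before left it, along the tool's axes as they then stand; what a row does not reach is not made up. A row lasts 1/12 s, in which the tool goes at most 41.7 mm and 7.16 degrees, less where a joint would pass 70% of its speed; a pose out of reach is approached as far as the arm can. A call is refused whole if a number of a shift passes 1 or a number of a turn 1, either way. A call with a gripper value outside its range is refused whole. The fingers move at their own pace and stop on an object; "force" is the grip in N (left out, the last holds). Time passes only in rows, so rows that do not move let the fingers close, or fill a call up. It gives the time, the measured TCP pose, the force, the opening and the grip force at its end, in the units of the state.
- bot.get_obs(): the state, without advancing time (a new reading comes with each control period).
- get_image(name): name is "side" or "top" or "wrist"; returns the picture (420x560x3 uint8, blue, green, red); there is no depth.
- calibration(name): a dict with "camera_matrix" (3x3 intrinsics, pixels), "world_to_cam" (4x4, takes a point from world to camera coordinates); the wrist camera has in their place "T_tool_cam" (4x4, takes a point from camera to tool coordinates, whose origin is the TCP and whose axes are the flange's). Camera axes: x right, y down, z forward; pixel columns grow to the right and rows downward; lengths in m; the calibration is good to about 2 mm. The wrist camera is an equidistant fisheye: a pixel r from the principal point sees the ray r / f radians off the axis. A picture is of the moment at which its call begins: read the wrist's pose just before it. calibration takes no time and is no camera call.
- bot.hand_in(): hands the job in; it is judged then, once.
The state is a dict: "t": time; "q": joint angles; "joint_velocities": joint speeds; "joint_efforts": joint torques, N m; "ee_pos": TCP position; "ee_rot": TCP orientation; "force": force on the tool from outside, world axes, zero at the start; "moment": the same for the moment, N m; "opening": opening from 0.0 (shut) to 1.0 (fully open); "finger_force": force on a finger pad.
Only numpy, scipy, OpenCV 4.12 (cv2) and the standard library are available. Lean on these libraries where they do the work, as an engineer would, in place of code of your own. Each camera call takes 0.05 s, during which the arm holds its last target. There are 200 camera calls.

## Working session

There is one attempt and no reset: what is moved stays moved. The work goes in short steps, Python scripts to look and compute and a tool call to move; the robot and the scene stay as the last step left them, time stands still between calls to the robot, and variables do not carry over. Pictures are saved under pics/ and viewed, at most 11 in all, crops included, and the job is handed in when it is done.

Besides the shell and the picture viewer there is one more tool, called after "Request:" by a JSON object that holds its "fn" and its "kwargs", one argument or row to a line. carry_out: Moves the arm, as the interface text tells. Its arguments: {"type":"object","properties":{"commands":{"type":"string"},"force":{"type":"number"}},"required":["commands"]}

```bash
ls; mkdir -p pics; cat > h.py <<'E'
import numpy as np, cv2
from cell import bot,get_image,calibration
def proj(n,P):
    c=calibration(n);K=np.array(c["camera_matrix"]);T=np.array(c["world_to_cam"])
    p=T[:3,:3]@np.array(P,float)+T[:3,3];p=K@p;return p[:2]/p[2]
def ray(n,uv,z):
    c=calibration(n);K=np.array(c["camera_matrix"]);T=np.array(c["world_to_cam"])
    d=T[:3,:3].T@np.linalg.solve(K,[uv[0],uv[1],1.]);o=-T[:3,:3].T@T[:3,3]
    return o+d*(z-o[2])/d[2]
E
python3 - <<'E'
from h import *
for n in("top","side"):
    im=get_image(n);cv2.imwrite(f"pics/{n}0.png",im)
    c=calibration(n);T=np.array(c["world_to_cam"]);print(n,-T[:3,:3].T@T[:3,3],np.array(c["camera_matrix"])[0],T[:3,:3].round(2).tolist())
o=bot.get_obs();print(o)
E
```

```text
pics
top [0.27679432 0.0591316  1.30247597] [431.85947312   0.         280.77267156] [[-0.07, -1.0, 0.0], [-0.97, 0.06, -0.22], [0.22, -0.02, -0.98]]
side [-0.41281586 -0.98420882  1.02173997] [535.14376356   0.         285.3187651 ] [[0.73, -0.68, -0.02], [-0.4, -0.4, -0.82], [0.56, 0.61, -0.57]]
{'t': 0.1, 'q': array([-1.29390745,  0.38413211,  0.01640784,  1.37102822, -0.00629689,
        1.38820601, -0.04650464]), 'joint_velocities': array([-5.95910835e-04, -1.05061196e-03, -1.12702519e-03, -3.53204008e-05,
        7.94831344e-05, -7.97690002e-04,  4.53049238e-04]), 'joint_efforts': array([ 3.47621775e-03, -6.29138374e+01,  8.48031677e-01, -3.72759569e+01,
        1.69627857e-02,  1.03870395e-02,  3.08156120e-05]), 'ee_pos': array([0.20813951, 0.58885109, 0.23040226]), 'ee_rot': array([[-9.42834740e-01,  3.33260204e-01, -5.37966640e-04],
       [ 3.33260636e-01,  9.42833318e-01, -1.63780279e-03],
       [-3.86016209e-05, -1.72346047e-03, -9.99998514e-01]]), 'force': array([ 0.52204436, -0.21308447,  0.32955711]), 'moment': array([ 0.02555865, -0.00150311, -0.03350389]), 'finger_force': 0.0, 'opening': 1.0004286398635274}
```

View pics/top0.png

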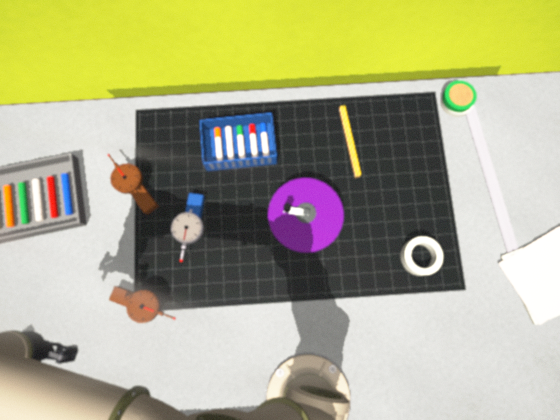

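View pics/side0.png

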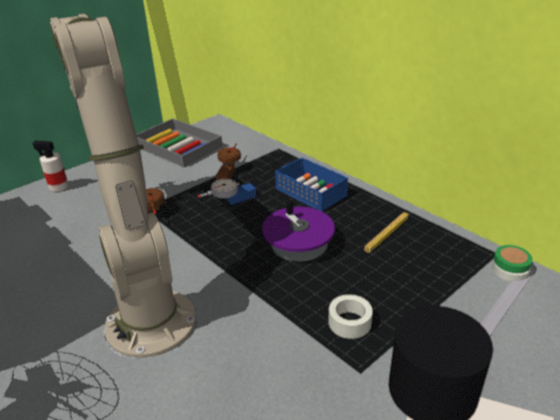

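Candidates for the gauge in the top view are (187,228) with a blue block and pale dial, plus brown ones at (127,178) and (142,305). The blue one fits the description, and the brown ones are the look-alikes. The gauge's plunger tip is at about (181,260), pointing toward the robot. The turntable is at (306,214) with its handle at (288,209), the basket at (239,141), the rule at (350,141) and the tape at (422,256). I'll measure next and confirm with a crop.

```bash
python3 - <<'E'
from h import *
im=cv2.imread("pics/top0.png");hsv=cv2.cvtColor(im,cv2.COLOR_BGR2HSV)
cv2.imwrite("pics/crop1.png",cv2.resize(im[170:280,140:360],None,fx=3.6,fy=3.6,interpolation=cv2.INTER_CUBIC))
def mask(lo,hi,box):
    m=cv2.inRange(hsv,np.array(lo),np.array(hi));k=np.zeros_like(m);x0,y0,x1,y1=box;k[y0:y1,x0:x1]=m[y0:y1,x0:x1];return k
def cen(m):
    p=np.argwhere(m)[:,::-1];return p.mean(0),len(p)
m=mask([125,80,40],[155,255,255],(240,160,370,270));c=max(cv2.findContours(m,0,2)[0],key=cv2.contourArea)
e=cv2.fitEllipse(cv2.convexHull(c));print("board",e,ray("top",e[0],.067))
pts=np.array([ray("top",p[0]+.0,.067)[:2] for p in cv2.convexHull(c)]);print(cv2.minEnclosingCircle(pts.astype(np.float32)))
m=mask([100,120,60],[125,255,255],(180,185,215,225));print("block",cen(m),ray("top",cen(m)[0],.036),cv2.boundingRect(m))
m=mask([0,130,100],[8,255,255],(172,250,190,270));print("tip",cen(m),ray("top",cen(m)[0],.061))
g=mask([0,0,130],[180,70,255],(165,205,207,243));c=max(cv2.findContours(g,0,2)[0],key=cv2.contourArea);e=cv2.minEnclosingCircle(c);print("dial",e,ray("top",e[0],.077))
m=mask([0,0,0],[180,255,45],(276,195,296,222));print("knob",cen(m),ray("top",cen(m)[0],.115))
m=mask([100,120,60],[130,255,255],(195,105,285,180));b=cv2.boxPoints(cv2.minAreaRect(np.argwhere(m)[:,::-1].astype(np.float32)));print("basket",[ray("top",p,.075)[:2].round(3) for p in b])
E
```

```text
board ((305.3604736328125, 214.5628204345703), (77.18387603759766, 78.00289916992188), 101.10273742675781) [ 0.50966392 -0.03005896  0.067     ]
((0.5118458867073059, -0.03069278597831726), 0.11538241058588028)
block (array([195.02967359, 202.75964392]), 337) [0.57303029 0.2955011  0.036     ] (185, 192, 20, 25)
tip (array([180.33333333, 260.5       ]), 12) [0.4007549  0.33656912 0.061     ]
dial ((186.21929931640625, 225.92105102539062), 16.623424530029297) [0.49693128 0.31462438 0.077     ]
knob (array([287.  , 208.75]), 4) [0.52053629 0.0235622  0.115     ]
basket [array([0.826, 0.276]), array([0.836, 0.045]), array([0.667, 0.039]), array([0.658, 0.264])]
```

View pics/crop1.png

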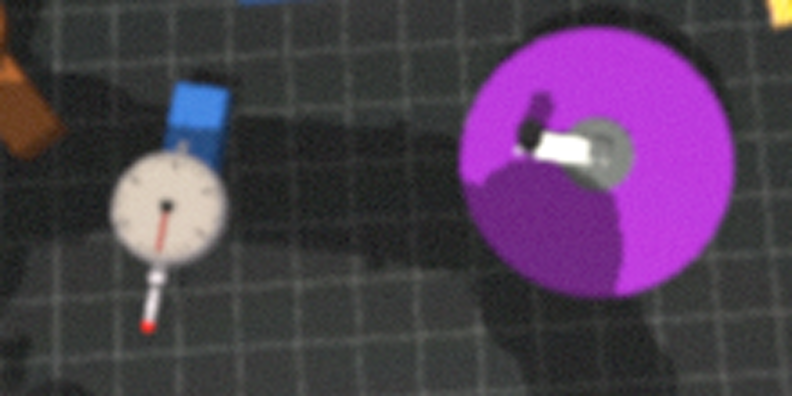

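The crop confirms it: blue block at top-crop (197,115), pale dial centred at (168,207), red ball at (148,327). The knob is at (531,135) and the hub at (603,155). Gauge heading is about 167.5°, and the grip point is near (0.58, 0.293). I'm moving above it now.

Request:
{"fn": "carry_out", "kwargs": {
  "commands": "0 -0.94 -0.32 0 0 0 0; 0 -0.94 -0.32 0 0 0 0; 0 -0.94 -0.32 0 0 0 0; 0 -0.94 -0.32 0 0 0 0; 0 -0.94 -0.32 0 0 0 0; 0 -0.94 -0.32 0 0 0 0; 0 -0.94 -0.32 0 0 0 0; 0 -0.94 -0.32 0 0 0 0",
  "force": 40
}}

```text
t: 0.77
ee_pos: [0.3962, 0.4404, 0.2309]
ee_rot: [[-0.943, 0.333, -0.001], [0.333, 0.943, -0.001], [0.0, -0.001, -1.0]]
force: [0.8, 0.3, 0.2]
opening: 1.001
finger_force: 0.0
```

Request:
{"fn": "carry_out", "kwargs": {
  "commands": "0 -0.94 -0.32 0 0 0 0; 0 -0.94 -0.32 0 0 0 0; 0 -0.94 -0.32 0 0 0 0; 0 -0.94 -0.32 0 0 0 0; 0 -0.94 -0.32 0.3 0 0 0; 0 -0.94 -0.32 0.3 0 0 0; 0 -0.94 -0.32 0.3 0 0 -0.7; 0 -0.94 -0.32 0.3 0 0 -0.7"
}}

```text
t: 1.43
ee_pos: [0.5843, 0.2942, 0.1944]
ee_rot: [[-0.977, 0.213, -0.001], [0.213, 0.977, -0.001], [0.001, -0.001, -1.0]]
force: [0.9, 0.5, -0.4]
opening: 1.003
finger_force: 0.0
```

```bash
cat >> h.py <<'E'
def wray(uv,z,o):
    c=calibration("wrist");K=np.array(c["camera_matrix"]);T=np.array(c["T_tool_cam"])
    d=np.array([(uv[0]-K[0,2])/K[0,0],(uv[1]-K[1,2])/K[1,1]]);r=np.linalg.norm(d)+1e-12
    v=np.r_[d/r*np.sin(r),np.cos(r)]
    R=np.array(o["ee_rot"]);p=np.array(o["ee_pos"])+R@T[:3,3];v=R@T[:3,:3]@v
    return p+v*(z-p[2])/v[2]
E
python3 - <<'E'
from h import *
o=bot.get_obs();print(o["t"],o["ee_pos"],o["ee_rot"].round(3).tolist(),o["q"].round(2))
im=get_image("wrist");cv2.imwrite("pics/w1.png",im)
print(calibration("wrist"))
E
```

```text
1.4333 [0.5842893  0.2942231  0.19442832] [[-0.977, 0.213, -0.001], [0.213, 0.977, -0.001], [0.001, -0.001, -1.0]] [-0.66  0.47  0.21  1.34 -0.1   1.34  0.91]
{'camera_matrix': array([[325.1922621 ,   0.        , 279.51509236],
       [  0.        , 325.1922621 , 214.57231924],
       [  0.        ,   0.        ,   1.        ]]), 'T_tool_cam': array([[-1.12967456e-04, -9.58268870e-01, -2.85868431e-01,
         7.33315871e-02],
       [ 9.99999420e-01,  1.97931625e-04, -1.05866571e-03,
        -6.13969061e-04],
       [ 1.07106879e-03, -2.85868385e-01,  9.58268292e-01,
        -1.43284658e-01],
       [ 0.00000000e+00,  0.00000000e+00,  0.00000000e+00,
         1.00000000e+00]])}
```

View pics/w1.png

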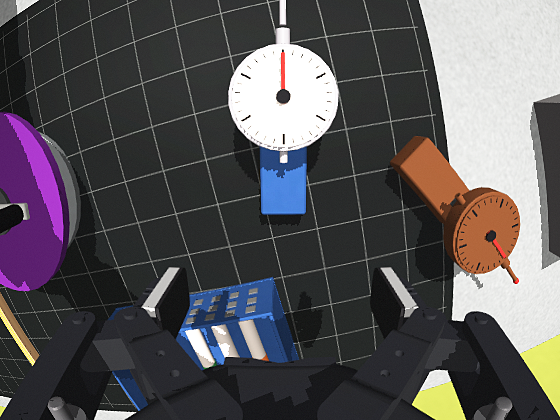

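The wrist view shows the gauge straight ahead: dial (283,96), block rear corners (262,213) and (306,213), stem along the image's upward direction. The brown look-alike is off to the right at (490,237). Its block corner at (392,165) is clear of the fingers.

```bash
python3 - <<'E'
from h import *
o=bot.get_obs()
R=o["ee_rot"];p=o["ee_pos"]
for n,uv,z in[("dial",(283,97),.077),("needle end",(283,53),.078),("stem",(283,35),.061),("rl",(262,213),.036),("rr",(306,213),.036),("hubarmend",(26,211),.08),("brown",(392,165),.036)]:
    P=wray(uv,z,o);print(n,P.round(4),"tool",(R.T@(P-p)*1000).round(1))
E
```

```text
dial [0.4991 0.3083 0.077 ] tool [ 91.9   1.8 114.8]
needle end [0.4645 0.316  0.078 ] tool [127.3   1.8 113.7]
stem [0.4454 0.3202 0.061 ] tool [146.9   2.  130.7]
rl [0.5986 0.266  0.036 ] tool [-14.4 -17.8 156. ]
rr [0.6076 0.3073 0.036 ] tool [-14.3  24.5 155.7]
hubarmend [0.5307 0.0282 0.08  ] tool [   0.6 -264.9  113.4]
brown [0.5783 0.3983 0.036 ] tool [ 34.  107.  155.2]
```

Request:
{"fn": "carry_out", "kwargs": {
  "commands": "0 0 0.08 0.9 0 0 0; 0 0 0 0.9 0 0 0; 0 0 0 0.9 0 0 0; 0 0 0 0.9 0 0 0; 0 0 0 0.9 0 0 0; 0 0 0 0.9 0 0 0; 0 0 0 0.5 0 0 0; 0 0 0 0.25 0 0 0"
}}

```text
t: 2.15
ee_pos: [0.5818, 0.297, 0.0072]
ee_rot: [[-0.976, 0.216, -0.005], [0.216, 0.976, -0.003], [0.004, -0.004, -1.0]]
force: [-0.3, -0.2, -0.0]
opening: 0.998
finger_force: 0.0
```

Request:
{"fn": "carry_out", "kwargs": {
  "commands": "1 0 0 0 0 0 0; 1 0 0 0 0 0 0; 1 0 0 0 0 0 0; 1 0 0 0 0 0 0; 1 0 0 0 0 0 0; 1 0 0 0 0 0 0; 1 0 0 0 0 0 0; 1 0 0 0 0 0 0",
  "force": 40
}}

```text
t: 2.82
ee_pos: [0.5853, 0.2982, 0.0128]
ee_rot: [[-0.976, 0.216, 0.003], [0.216, 0.976, 0.001], [-0.002, 0.002, -1.0]]
force: [-1.2, -1.9, 7.4]
opening: 0.503
finger_force: 43.0
```

Request:
{"fn": "carry_out", "kwargs": {
  "commands": "1 0 0 -0.08 0 0 0; 1 0 0 0 0 0 -0.5; 1 0 0 0 0 0 -0.9; 1 0 0 0 0 0 -0.9; 1 0 0 0 0 0 -0.9; 1 0 0 0 0 0 -0.9; 1 0 0 0 0 0 -0.9; 1 0 0 0 0 0 -0.9"
}}

```text
t: 3.48
ee_pos: [0.583, 0.2991, 0.0129]
ee_rot: [[-0.955, -0.297, -0.002], [-0.297, 0.955, 0.001], [0.001, 0.001, -1.0]]
force: [-1.0, 3.0, -2.5]
opening: 0.503
finger_force: 42.3
```

Request:
{"fn": "carry_out", "kwargs": {
  "commands": "1 0 0 0 0 0 -0.9; 1 0 0 0 0 0 -0.9; 1 0 0 0 0 0 -0.9; 1 0 0 0 0 0 -0.9; 1 0 0 0 0 0 -0.9; 1 0 0 0 0 0 -0.9; 1 0 0 0 0 0 -0.9; 1 0 0 0 0 0 -0.9"
}}

```text
t: 4.15
ee_pos: [0.5824, 0.2987, 0.0128]
ee_rot: [[-0.598, -0.802, -0.003], [-0.802, 0.598, 0.0], [0.002, 0.002, -1.0]]
force: [-3.5, 0.8, -0.9]
opening: 0.506
finger_force: 42.6
```

Request:
{"fn": "carry_out", "kwargs": {
  "commands": "1 0 0 0 0 0 -0.9; 1 0 0 0 0 0 -0.9; 1 0 0 0 0 0 -0.9; 1 0 0 0 0 0 -0.9; 1 0 0 0 0 0 -0.9; 1 0 0 0 0 0 -0.9; 1 0 0 0 0 0 -0.9; 1 0 0 0 0 0 -0.9"
}}

```text
t: 4.82
ee_pos: [0.5827, 0.2974, 0.0129]
ee_rot: [[-0.013, -1.0, -0.003], [-1.0, 0.013, -0.001], [0.001, 0.003, -1.0]]
force: [-4.7, -1.3, -0.6]
opening: 0.506
finger_force: 42.7
```

```bash
python3 - <<'E'
from h import *
o=bot.get_obs();print(o["t"],o["ee_pos"],o["ee_rot"].round(3).tolist(),o["q"].round(2),o["force"])
im=get_image("wrist");t=get_image("top")
cv2.imwrite("pics/m2.png",np.hstack([im,t[150:290,150:390].repeat(3,0)[:420].repeat(1,1)])[:, :800])
cv2.imwrite("pics/w2.png",im);cv2.imwrite("pics/top2.png",t)
E
```

```text
4.8167 [0.58272404 0.29744993 0.01287837] [[-0.013, -1.0, -0.003], [-1.0, 0.013, -0.001], [0.001, 0.003, -1.0]] [-0.37  0.64 -0.21  1.51  0.14  1.01  2.51] [-4.734312   -1.28803334 -0.63278332]
```

View pics/w2.png

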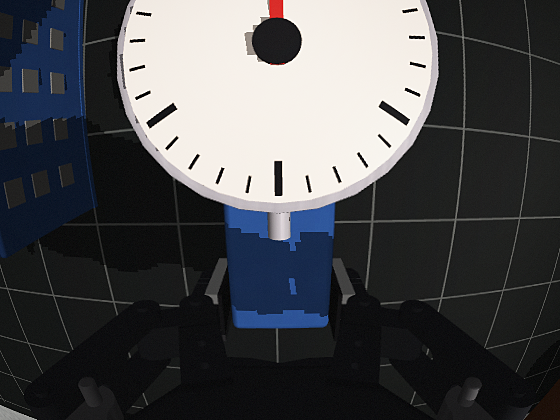

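The gauge is held squarely: dial hub (277,41), block centred at x≈280. Next I'm locating the axis (nut) and the gauge from the top and side views.

```bash
python3 - <<'E'
from h import *
t=cv2.imread("pics/top2.png");s=get_image("side");cv2.imwrite("pics/side2.png",s)
a=cv2.resize(t[180:250,170:350],None,fx=4.4,fy=4.4,interpolation=cv2.INTER_CUBIC)
b=cv2.resize(s[170:265,200:345],None,fx=3,fy=3,interpolation=cv2.INTER_CUBIC)
b=cv2.copyMakeBorder(b,0,0,0,a.shape[1]-b.shape[1],cv2.BORDER_CONSTANT)
o=np.vstack([a,b]);print(o.shape);cv2.imwrite("pics/m3.png",o)
E
```

```text
(593, 792, 3)
```

View pics/m3.png

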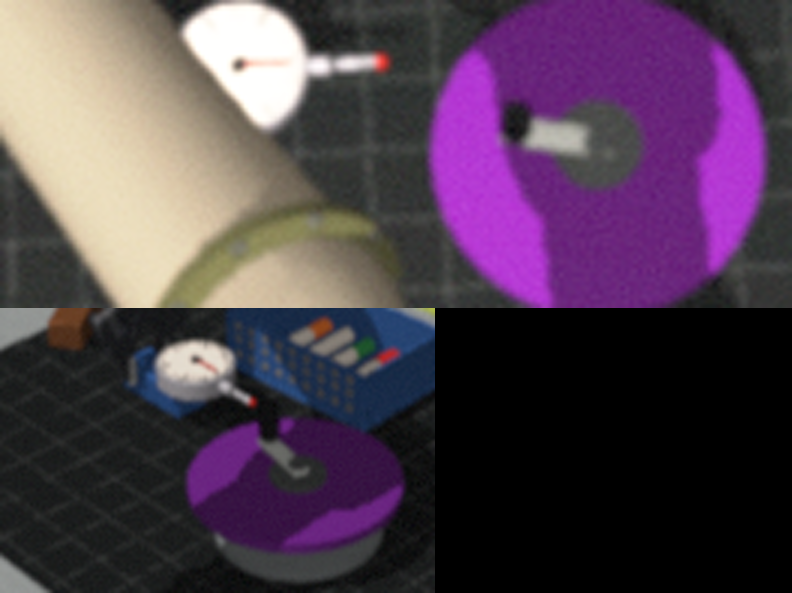

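```bash
cat >> h.py <<'E'
def tri(uvt,uvs):
    A=[];
    Ps=[]
    for n,uv in(("top",uvt),("side",uvs)):
        c=calibration(n);Ps.append(np.array(c["camera_matrix"])@np.array(c["world_to_cam"])[:3])
    X=cv2.triangulatePoints(Ps[0],Ps[1],np.array(uvt,float),np.array(uvs,float)).ravel();return X[:3]/X[3]
E
python3 - <<'E'
from h import *
for z in(.067,.072,.08,.085):print("hub",z,ray("top",(305.5,212.6),z))
for z in(.085,.08):print("side nut",z,ray("side",(299,222.7),z))
print("knob",ray("top",(287.1,207.3),.128),"tip",ray("top",(256.5,194),.061),ray("side",(284,201),.061),"dial",ray("top",(224,194.5),.077))
print(tri((305.5,212.6),(299,222.7)),tri((256.5,194),(284,201)))
for n in("top","side"):
  im=cv2.imread(f"pics/{n}2.png");h=cv2.cvtColor(im,cv2.COLOR_BGR2HSV)
  m=cv2.inRange(h,np.array([125,80,30]),np.array([158,255,255]));m=cv2.morphologyEx(m,cv2.MORPH_OPEN,np.ones((3,3)))
  c=max(cv2.findContours(m,0,2)[0],key=cv2.contourArea)
  pts=np.array([ray(n,p[0],.067)[:2] for p in cv2.convexHull(c)])
  A=np.c_[2*pts,np.ones(len(pts))];s=np.linalg.lstsq(A,(pts**2).sum(1),rcond=None)[0];print(n,"board c",s[:2],"r",np.sqrt(s[2]+s[0]**2+s[1]**2))
E
```

```text
hub 0.067 [ 0.51544646 -0.03091735  0.067     ]
hub 0.072 [ 0.51448063 -0.03055292  0.072     ]
hub 0.08 [ 0.5129353  -0.02996983  0.08      ]
hub 0.085 [ 0.51196947 -0.0296054   0.085     ]
side nut 0.085 [ 0.50606153 -0.03607345  0.085     ]
side nut 0.08 [ 0.51096619 -0.03101263  0.08      ]
knob [0.52195458 0.02339248 0.128     ] tip [0.58191891 0.10890128 0.061     ] [0.58102946 0.11139712 0.061     ] dial [0.58264764 0.20296421 0.077     ]
[ 0.51272322 -0.02972886  0.07859001] [0.58050258 0.10958447 0.0623106 ]
top board c [ 0.51137086 -0.03049179] r 0.11352811327488666
side board c [ 0.50413952 -0.03116915] r 0.11639112804321979
```

Request:
{"fn": "carry_out", "kwargs": {
  "commands": "1 0 0 0 0 0 -0.15; 1 0.1 0.35 0 0 0 0; 1 0.1 0.4 0 0 0 0; 1 0.1 0.4 0 0 0 0; 1 0.1 0.4 0 0 0 0; 1 0.1 0.4 0 0 0 0; 1 0.1 0.3 0 0 0 0; 1 0.05 0.1 0 0 0 0"
}}

```text
t: 5.63
ee_pos: [0.5127, 0.2789, 0.0133]
ee_rot: [[-0.004, -1.0, 0.0], [-1.0, 0.004, 0.0], [-0.0, -0.0, -1.0]]
force: [1.8, 0.7, -3.9]
opening: 0.501
finger_force: 42.5
```

```bash
python3 - <<'E'
from h import *
o=bot.get_obs();print(o["t"],o["ee_pos"],o["ee_rot"].round(3).tolist(),o["q"].round(2),o["force"])
t=get_image("top");s=get_image("side");cv2.imwrite("pics/top3.png",t);cv2.imwrite("pics/side3.png",s)
for n,im in(("top",t),("side",s)):
  h=cv2.cvtColor(im,cv2.COLOR_BGR2HSV);m=cv2.inRange(h,np.array([0,140,110]),np.array([6,255,255]))|cv2.inRange(h,np.array([174,140,110]),np.array([180,255,255]))
  k,l,st,ce=cv2.connectedComponentsWithStats(m)
  for i in range(1,k):
    if st[i,4]>=4:
      P=ray(n,ce[i],.061)
      if abs(P[0]-.51)<.06 and .03<P[1]<.25:print(n,ce[i],st[i,4],P)
E
```

```text
5.6333 [0.51266784 0.2789021  0.01326985] [[-0.004, -1.0, 0.0], [-1.0, 0.004, 0.0], [-0.0, -0.0, -1.0]] [-0.38  0.51 -0.23  1.72  0.14  0.93  2.48] [ 1.80652449  0.70808378 -3.93329743]
top [264.42857143 216.28571429] 7 [0.51346744 0.08934257 0.061     ]
```

Request:
{"fn": "carry_out", "kwargs": {
  "commands": "1 0.06 0 0 0 0 0; 1 0.08 0 0 0 0 0; 1 0.08 0 0 0 0 0; 1 0.08 0 0 0 0 0; 1 0.08 0 0 0 0 0; 1 0.07 0 0 0 0 0; 1 0 0 0 0 0 0; 1 0 0 0 0 0 0"
}}

```text
t: 6.4
ee_pos: [0.5138, 0.2644, 0.0131]
ee_rot: [[-0.004, -1.0, 0.0], [-1.0, 0.004, -0.001], [0.001, -0.0, -1.0]]
force: [1.0, 0.5, -5.3]
opening: 0.505
finger_force: 42.4
```

```bash
cat >> h.py <<'E'
def needle(im,o=None,n="wrist",C=None,fwd=None):
    """angle of the red needle clockwise from fwd (world xy) about dial centre C(world xy), z=.078, as mm"""
    h=cv2.cvtColor(im,cv2.COLOR_BGR2HSV);m=cv2.inRange(h,np.array([0,110,90]),np.array([8,255,255]))|cv2.inRange(h,np.array([172,110,90]),np.array([180,255,255]))
    P=np.array([(wray(p,.078,o) if n=="wrist" else ray(n,p,.078))[:2] for p in np.argwhere(m)[:,::-1]])
    if not len(P):return None
    d=P-C;r=np.hypot(*d.T);d=d[(r<.042)&(r>.01)]
    if len(d)<3:return None
    v=d.mean(0);a=np.arctan2(fwd[1],fwd[0])-np.arctan2(v[1],v[0]);return np.degrees(a)%360/12,len(d)
E
python3 - <<'E'
from h import *
o=bot.get_obs();print(o["t"],o["ee_pos"],o["force"])
w=get_image("wrist");s=get_image("side");t=get_image("top");cv2.imwrite("pics/w4.png",w);cv2.imwrite("pics/side4.png",s);cv2.imwrite("pics/top4.png",t)
C=wray((277,41),.077,o)[:2];print("C",C)
for n,im in(("wrist",w),("side",s),("top",t)):print(n,needle(im,o,n,C,(0,-1)))
cv2.imwrite("pics/m4.png",np.vstack([np.hstack([cv2.resize(s[150:250,220:320],(400,400),interpolation=2),cv2.resize(t[170:250,200:280],(400,400),interpolation=2)]),cv2.resize(w[:150],(800,214))[:195]]))
E
```

```text
6.4 [0.51375976 0.26439463 0.01310086] [ 1.00355308  0.54978337 -5.27756151]
C [0.51307558 0.17154117]
wrist (np.float64(6.280551868807627), 1264)
side None
top None
```

View pics/m4.png

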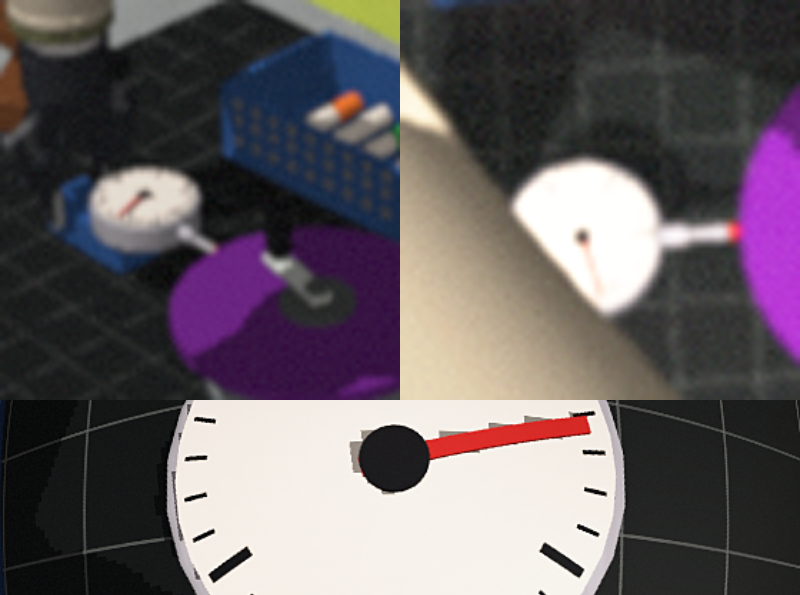

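The needle stands at 6.3 mm (wrist crop tip (588,425), just past the 6 mark), and the ball touches the edge squarely. I need 6.2 mm more.

Request:
{"fn": "carry_out", "kwargs": {
  "commands": "1 0.05 0 0 0 0 0; 1 0.05 0 0 0 0 0; 1 0.05 0 0 0 0 0; 1 0.055 0 0 0 0 0; 1 0 0 0 0 0 0; 1 0 0 0 0 0 0; 1 0 0 0 0 0 0; 1 0 0 0 0 0 0"
}}

```text
t: 7.22
ee_pos: [0.5133, 0.2589, 0.0131]
ee_rot: [[-0.004, -1.0, -0.0], [-1.0, 0.004, -0.0], [0.0, 0.0, -1.0]]
force: [-0.5, 2.3, -5.7]
opening: 0.507
finger_force: 42.4
```

```bash
python3 - <<'E'
from h import *
o=bot.get_obs();print(o["t"],o["ee_pos"],o["force"])
w=get_image("wrist")
C=wray((277,41),.077,o)[:2];print("C",C,needle(w,o,"wrist",C,(0,-1)))
E
```

```text
7.2167 [0.51329705 0.25891378 0.0131024 ] [-0.49444862  2.30588709 -5.74876507]
C [0.51270063 0.16603977] (np.float64(11.801371673171893), 1440)
```

Request:
{"fn": "carry_out", "kwargs": {
  "commands": "1 0.02 0 0.04 0 0 0; 1 0 0 0.02 0 0 0; 1 0 0 0 0 0 0; 1 0 0 0 0 0 0; 0.3 0 0 0 0 0 0; 0.3 0 0 0 0 0 0; 0 0 0 0 0 0 0; 0 0 0 0 0 0 0"
}}

```text
t: 7.93
ee_pos: [0.5138, 0.2579, 0.0114]
ee_rot: [[-0.004, -1.0, 0.0], [-1.0, 0.004, -0.0], [0.0, -0.0, -1.0]]
force: [0.3, -0.9, -0.3]
opening: 0.952
finger_force: 0.0
```

Request:
{"fn": "carry_out", "kwargs": {
  "commands": "0 0 0 0 0 0 0; 0 0 0 0 0 0 0; 0 0 0 0 0 0 0; 0 0 0 0 0 0 0; 0 0 0 -0.3 0 0 0; 0 0 0 -0.6 0 0 0; 0 0 0 -0.9 0 0 0; 0 0 0 -0.9 0 0 0"
}}

```text
t: 8.6
ee_pos: [0.5128, 0.2582, 0.0933]
ee_rot: [[-0.004, -1.0, -0.002], [-1.0, 0.004, -0.001], [0.001, 0.002, -1.0]]
force: [0.4, 0.6, 0.5]
opening: 1.0
finger_force: 0.0
```

Request:
{"fn": "carry_out", "kwargs": {
  "commands": "0 0 0 -1 0 0 0; 0 0 0 -1 0 0 0; 0 0 0 -0.8 0 0 0; 0 0 0 -0.5 0 0 0; 0 0 0 0 0 0 0; 0 0 0 0 0 0 0; 0 0 0 0 0 0 0; 0 0 0 0 0 0 0"
}}

```text
t: 9.27
ee_pos: [0.5128, 0.258, 0.1901]
ee_rot: [[-0.004, -1.0, -0.002], [-1.0, 0.004, -0.001], [0.001, 0.002, -1.0]]
force: [-0.5, -0.2, -0.3]
opening: 1.001
finger_force: 0.0
```

```bash
python3 - <<'E'
from h import *
o=bot.get_obs();print(o["t"],o["ee_pos"],o["ee_rot"].round(3).tolist(),o["force"],o["opening"])
w=get_image("wrist");cv2.imwrite("pics/w5.png",w)
E
```

```text
9.2667 [0.51275137 0.25799631 0.19014455] [[-0.004, -1.0, -0.002], [-1.0, 0.004, -0.001], [0.001, 0.002, -1.0]] [-0.45922171 -0.23298084 -0.30956806] 1.0006218112237484
```

View pics/w5.png

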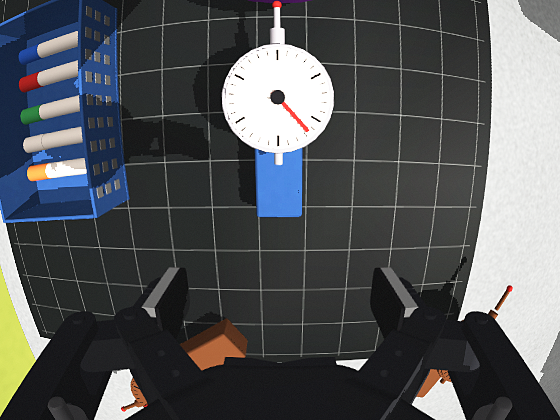

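Released. The needle is at about 140° (roughly 12 mm), the ball at (277,4) still on the edge, and the gauge square. Next I turn the hand back and go to the handle.

Request:
{"fn": "carry_out", "kwargs": {
  "commands": "0 0 0 0 0 0 1; 0 0 0 0 0 0 1; 0 0 0 0 0 0 1; 0 0 0 0 0 0 1; 0 0 0 0 0 0 1; 0 0 0 0 0 0 1; 0 0 0 0 0 0 1; 0 0 0 0 0 0 1"
}}

```text
t: 9.98
ee_pos: [0.513, 0.2582, 0.1903]
ee_rot: [[-0.649, -0.761, -0.002], [-0.761, 0.649, -0.001], [0.002, 0.001, -1.0]]
force: [1.1, 0.8, 0.3]
opening: 0.999
finger_force: 0.0
```

Request:
{"fn": "carry_out", "kwargs": {
  "commands": "0 0 0 0 0 0 1; 0 0 0 0 0 0 1; 0 0 0 0 0 0 1; 0 0 0 0 0 0 1; 0 0 0 0 0 0 1; 0 0 0 0 0 0 1; 0 0 0 0 0 0 1; 0 0 0 0 0 0 1"
}}

```text
t: 10.65
ee_pos: [0.513, 0.2582, 0.1903]
ee_rot: [[-0.986, -0.166, -0.002], [-0.166, 0.986, -0.001], [0.002, -0.001, -1.0]]
force: [-0.4, 0.7, -0.5]
opening: 0.998
finger_force: 0.0
```

Request:
{"fn": "carry_out", "kwargs": {
  "commands": "0 0 0 0 0 0 1; 0 0 0 0 0 0 1; 0 -0.1 -0.7 0 0 0 0; 0 -0.1 -1 0 0 0 0; 0 -0.1 -1 0 0 0 0; 0 0 -1 0 0 0 0; 0 0 -1 0 0 0 0; 0 0 -1 0 0 0 0"
}}

```text
t: 11.32
ee_pos: [0.5211, 0.0859, 0.1904]
ee_rot: [[-1.0, 0.004, -0.002], [0.004, 1.0, -0.0], [0.002, -0.0, -1.0]]
force: [0.9, 0.3, 0.5]
opening: 0.995
finger_force: 0.0
```

Request:
{"fn": "carry_out", "kwargs": {
  "commands": "0 0 -1 0 0 0 0; 0 0 -0.7 0 0 0 0; 0 0 0 0 0 0 1; 0 0 0 0 0 0 1; 0 0 0 0 0 0 1; 0 0 0 0 0 0 1; 0 0 0 0 0 0 1; 0 0 0 0 0 0 1"
}}

```text
t: 11.98
ee_pos: [0.5211, 0.0363, 0.1904]
ee_rot: [[-0.862, 0.507, -0.002], [0.507, 0.862, -0.0], [0.001, -0.001, -1.0]]
force: [0.0, 0.2, 0.4]
opening: 1.004
finger_force: 0.0
```

Request:
{"fn": "carry_out", "kwargs": {
  "commands": "0 0 0 0 0 0 1; 0 0 0 0 0 0 1; 0 0 0 0 0 0 1; 0 0 0 0 0 0 1; 0 0 0 0 0 0 1; 0 0 0 0 0 0 1; 0 0 0 0 0 0 1; 0 0 0 0 0 0 1"
}}

```text
t: 12.65
ee_pos: [0.5211, 0.0363, 0.1904]
ee_rot: [[-0.334, 0.942, -0.002], [0.942, 0.334, -0.0], [0.0, -0.002, -1.0]]
force: [0.2, -0.2, 0.1]
opening: 0.999
finger_force: 0.0
```

Request:
{"fn": "carry_out", "kwargs": {
  "commands": "0 0 0 0 0 0 1; 0 0 0 0 0 0 1; 0 0 0 0 0 0 1; 0 0 0 0 0 0 1; 0 0 0 0 0 0 0; 0 0 0 0 0 0 0; 0 0 0 0 0 0 0; 0 0 0 0 0 0 0"
}}

```text
t: 13.32
ee_pos: [0.5214, 0.0363, 0.1911]
ee_rot: [[0.002, 1.0, -0.001], [1.0, -0.002, -0.0], [-0.0, -0.001, -1.0]]
force: [0.5, -0.1, 0.6]
opening: 1.0
finger_force: 0.0
```

```bash
python3 - <<'E'
from h import *
o=bot.get_obs();print(o["t"],o["ee_pos"],o["ee_rot"].round(3).tolist(),o["q"].round(2))
w=get_image("wrist");cv2.imwrite("pics/w6.png",w)
E
```

```text
13.3167 [0.52142426 0.03634285 0.1911088 ] [[0.002, 1.0, -0.001], [1.0, -0.002, -0.0], [-0.0, -0.001, -1.0]] [-0.35  0.19  0.25  1.72 -0.05  1.24 -0.09]
```

View pics/w6.png

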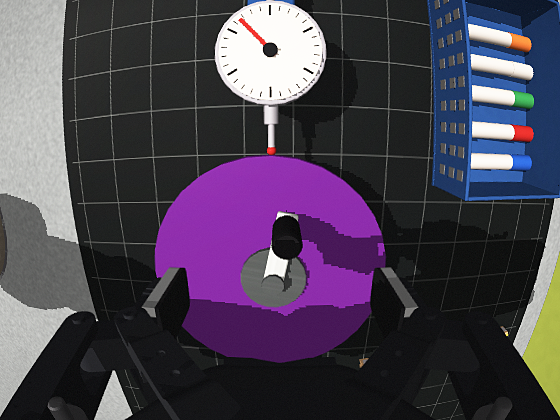

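The wrist view has everything in it: dial (270,50) with needle toward (241,20), ball (271,150), knob top (288,246), hub disc (273,277).

```bash
python3 - <<'E'
from h import *
o=bot.get_obs()
w=cv2.imread("pics/w6.png")
for n,uv,z in(("knob",(288,246),.128),("hub",(273,277),.07),("hub",(273,277),.08),("nut",(275,287),.085),("ball",(271,150),.061),("dial",(270,50),.078)):print(n,z,wray(uv,z,o).round(4))
C=wray((270,50),.078,o)[:2];print(needle(w,o,"wrist",C,(0,-1)))
g=cv2.cvtColor(w,cv2.COLOR_BGR2GRAY)
m=(g[205:265,270:305]<45).astype(np.uint8);p=np.argwhere(m)[:,::-1]+[270,205];print(p.min(0),p.max(0),p.mean(0))
m=cv2.inRange(cv2.cvtColor(w,cv2.COLOR_BGR2HSV),np.array([125,80,30]),np.array([158,255,255]));c=max(cv2.findContours(m,0,1)[0],key=cv2.contourArea)[:,0]
c=c[(c[:,1]<262)];P=np.array([wray(q,.067,o)[:2] for q in c]);r0=np.hypot(*(P-[.513,-.03]).T);P=P[r0>.1]
A=np.c_[2*P,np.ones(len(P))];s=np.linalg.lstsq(A,(P**2).sum(1),rcond=None)[0];print("board",s[:2],np.sqrt(s[2]+s[0]**2+s[1]**2))
E
```

```text
knob 0.128 [0.5265 0.0243 0.128 ]
hub 0.07 [ 0.5146 -0.03    0.07  ]
hub 0.08 [ 0.5148 -0.0248  0.08  ]
nut 0.085 [ 0.5166 -0.0321  0.085 ]
ball 0.061 [0.5137 0.0833 0.061 ]
dial 0.078 [0.5136 0.1647 0.078 ]
(np.float64(11.608462249470117), 132)
[272 210] [304 264] [287.2611251  237.42233417]
board [ 0.51055652 -0.02981874] 0.10960032831322399
```

Request:
{"fn": "carry_out", "kwargs": {
  "commands": "0 -0.4 0.13 0 0 0 0; 0 0 0 0.8 0 0 0; 0 0 0 0.9 0 0 0; 0 0 0 0.9 0 0 0; 0 0 0 0.5 0 0 0; 0 0 0 0.2 0 0 0; 0 0 0 0 0 0 0; 0 0 0 0 0 0 0"
}}

```text
t: 14.03
ee_pos: [0.5259, 0.0243, 0.0931]
ee_rot: [[0.003, 1.0, 0.001], [1.0, -0.003, -0.0], [-0.0, 0.001, -1.0]]
force: [0.9, 0.1, 0.2]
opening: 0.999
finger_force: 0.0
```

```bash
python3 - <<'E'
from h import *
o=bot.get_obs();print(o["t"],o["ee_pos"])
w=get_image("wrist");cv2.imwrite("pics/w7.png",w)
s=get_image("side");cv2.imwrite("pics/m7.png",np.hstack([w[100:400,100:460],cv2.resize(s[160:260,240:340],(300,300))]))
E
```

```text
14.0333 [0.52590031 0.02430937 0.09306139]
```

View pics/m7.png

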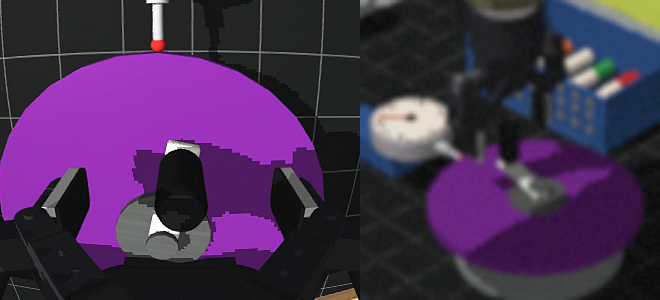

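```bash
cat > read.py <<'E'
from h import *
import sys
C0=np.array([.5136,.1647])
def meas(tag):
    o=bot.get_obs();r=[round(o["t"],2),o["ee_pos"].round(4).tolist(),o["force"].round(1).tolist()]
    for n in("wrist","top","side"):
        im=get_image(n);cv2.imwrite(f"pics/r_{tag}_{n}.png",im);h=cv2.cvtColor(im,cv2.COLOR_BGR2HSV)
        if n=="wrist":
            m=cv2.inRange(h,np.array([0,150,120]),np.array([6,255,255]))|cv2.inRange(h,np.array([174,150,120]),np.array([180,255,255]))
            k,l,st,ce=cv2.connectedComponentsWithStats(m);b=[]
            for i in range(1,k):
                P=wray(ce[i],.061,o)
                if st[i,4]>15 and abs(P[0]-.514)<.015 and .05<P[1]<.11:b.append((P[1].round(4),st[i,4]))
            r.append(("ball",b))
        else:
            # dial centre in pixels from projection; red pixels by redness
            h=im.astype(int);red=h[:,:,2]-np.maximum(h[:,:,0],h[:,:,1])
            c=proj(n,[*C0,.078]);P=[];W=[]
            for v in range(int(c[1])-25,int(c[1])+26):
                for u in range(int(c[0])-25,int(c[0])+26):
                    if red[v,u]>35:
                        d=ray(n,(u,v),.078)[:2]-C0
                        if .008<np.hypot(*d)<.038:P.append(d/np.hypot(*d));W.append(red[v,u])
            if len(P)>3:
                v=np.average(P,0,W);a=np.arctan2(-1,0)-np.arctan2(v[1],v[0]);r.append((n,round(np.degrees(a)%360/12,2),len(P),round(np.hypot(*v),2)))
    return r
if __name__=="__main__":print(*meas(sys.argv[1]))
E
python3 - <<'E'
from h import *
o=bot.get_obs();print(wray((283,308),.128,o),wray((262,343),.085,o))
E
python3 read.py a
```

```text
[0.52698627 0.0253692  0.128     ] [ 0.51522656 -0.02784228  0.085     ]
14.13 [0.5265, 0.0244, 0.0939] [1.0, -0.3, 0.0] ('ball', [(np.float64(0.0831), np.int32(137))]) ('side', np.float64(10.93), 12, np.float64(0.99))
```

Request:
{"fn": "carry_out", "kwargs": {
  "commands": "1 0 0 0 0 0 0; 1 0 0 0 0 0 0; 1 0 0 0 0 0 0; 1 0 0 0 0 0 0; 1 0 0 0 0 0 0; 1 0 0 0 0 0 0; 1 0 0 0 0 0 0; 1 0 0 0 0 0 0",
  "force": 30
}}

```text
t: 14.95
ee_pos: [0.5257, 0.0244, 0.0926]
ee_rot: [[0.004, 1.0, 0.0], [1.0, -0.004, 0.0], [0.0, 0.0, -1.0]]
force: [0.7, -0.3, 2.3]
opening: 0.246
finger_force: 30.3
```

```bash
python3 read.py b; python3 - <<'E'
from h import *
r=.055/.03;t=np.radians(78-np.arange(0,365,5.625)[:65]);x=np.round(r*np.cos(t),2);y=np.round(r*np.sin(t),2)
for k in range(8):print(";".join(f"1 {y[i+1]-y[i]:.2f} {x[i+1]-x[i]:.2f} 0 0 0 0" for i in range(8*k,8*k+8)))
E
```

```text
14.95 [0.5257, 0.0244, 0.0926] [0.7, -0.3, 2.3] ('ball', [(np.float64(0.083), np.int32(138))]) ('side', np.float64(10.91), 12, np.float64(0.99))
1 -0.04 0.18 0 0 0 0;1 -0.07 0.16 0 0 0 0;1 -0.07 0.17 0 0 0 0;1 -0.10 0.15 0 0 0 0;1 -0.11 0.14 0 0 0 0;1 -0.12 0.13 0 0 0 0;1 -0.14 0.12 0 0 0 0;1 -0.14 0.11 0 0 0 0
1 -0.16 0.09 0 0 0 0;1 -0.16 0.07 0 0 0 0;1 -0.17 0.06 0 0 0 0;1 -0.18 0.04 0 0 0 0;1 -0.17 0.03 0 0 0 0;1 -0.18 0.00 0 0 0 0;1 -0.18 -0.01 0 0 0 0;1 -0.18 -0.03 0 0 0 0
1 -0.18 -0.04 0 0 0 0;1 -0.16 -0.07 0 0 0 0;1 -0.17 -0.07 0 0 0 0;1 -0.15 -0.10 0 0 0 0;1 -0.14 -0.11 0 0 0 0;1 -0.13 -0.12 0 0 0 0;1 -0.12 -0.14 0 0 0 0;1 -0.11 -0.14 0 0 0 0
1 -0.09 -0.16 0 0 0 0;1 -0.07 -0.16 0 0 0 0;1 -0.06 -0.17 0 0 0 0;1 -0.04 -0.18 0 0 0 0;1 -0.03 -0.17 0 0 0 0;1 0.00 -0.18 0 0 0 0;1 0.01 -0.18 0 0 0 0;1 0.03 -0.18 0 0 0 0
1 0.04 -0.18 0 0 0 0;1 0.07 -0.16 0 0 0 0;1 0.07 -0.17 0 0 0 0;1 0.10 -0.15 0 0 0 0;1 0.11 -0.14 0 0 0 0;1 0.12 -0.13 0 0 0 0;1 0.14 -0.12 0 0 0 0;1 0.14 -0.11 0 0 0 0
1 0.16 -0.09 0 0 0 0;1 0.16 -0.07 0 0 0 0;1 0.17 -0.06 0 0 0 0;1 0.18 -0.04 0 0 0 0;1 0.17 -0.03 0 0 0 0;1 0.18 0.00 0 0 0 0;1 0.18 0.01 0 0 0 0;1 0.18 0.03 0 0 0 0
1 0.18 0.04 0 0 0 0;1 0.16 0.07 0 0 0 0;1 0.17 0.07 0 0 0 0;1 0.15 0.10 0 0 0 0;1 0.14 0.11 0 0 0 0;1 0.13 0.12 0 0 0 0;1 0.12 0.14 0 0 0 0;1 0.11 0.14 0 0 0 0
1 0.09 0.16 0 0 0 0;1 0.07 0.16 0 0 0 0;1 0.06 0.17 0 0 0 0;1 0.04 0.18 0 0 0 0;1 0.03 0.17 0 0 0 0;1 0.00 0.18 0 0 0 0;1 -0.01 0.18 0 0 0 0;1 -0.03 0.18 0 0 0 0
```

Request:
{"fn": "carry_out", "kwargs": {
  "commands": "1 -0.04 0.18 0 0 0 0;1 -0.07 0.16 0 0 0 0;1 -0.07 0.17 0 0 0 0;1 -0.10 0.15 0 0 0 0;1 -0.11 0.14 0 0 0 0;1 -0.12 0.13 0 0 0 0;1 -0.14 0.12 0 0 0 0;1 -0.14 0.11 0 0 0 0"
}}

```text
t: 15.77
ee_pos: [0.5609, 0.001, 0.0926]
ee_rot: [[0.003, 1.0, 0.001], [1.0, -0.003, 0.001], [0.001, 0.001, -1.0]]
force: [-0.2, 3.6, 4.6]
opening: 0.248
finger_force: 30.7
```

```bash
python3 read.py c1
```

```text
15.77 [0.5609, 0.001, 0.0926] [-0.2, 3.6, 4.6] ('ball', [(np.float64(0.0863), np.int32(137))]) ('side', np.float64(13.23), 11, np.float64(0.99))
```

Request:
{"fn": "carry_out", "kwargs": {
  "commands": "1 -0.16 0.09 0 0 0 0;1 -0.16 0.07 0 0 0 0;1 -0.17 0.06 0 0 0 0;1 -0.18 0.04 0 0 0 0;1 -0.17 0.03 0 0 0 0;1 -0.18 0.00 0 0 0 0;1 -0.18 -0.01 0 0 0 0;1 -0.18 -0.03 0 0 0 0"
}}

```text
t: 16.58
ee_pos: [0.5689, -0.0415, 0.0926]
ee_rot: [[0.004, 1.0, 0.003], [1.0, -0.004, -0.0], [-0.0, 0.003, -1.0]]
force: [4.2, 2.5, 1.0]
opening: 0.249
finger_force: 30.3
```

```bash
python3 read.py c2
```

```text
16.58 [0.5689, -0.0415, 0.0926] [4.2, 2.5, 1.0] ('ball', [(np.float64(0.0882), np.int32(111))]) ('side', np.float64(14.19), 11, np.float64(0.98))
```

Request:
{"fn": "carry_out", "kwargs": {
  "commands": "1 -0.18 -0.04 0 0 0 0;1 -0.16 -0.07 0 0 0 0;1 -0.17 -0.07 0 0 0 0;1 -0.15 -0.10 0 0 0 0;1 -0.14 -0.11 0 0 0 0;1 -0.13 -0.12 0 0 0 0;1 -0.12 -0.14 0 0 0 0;1 -0.11 -0.14 0 0 0 0"
}}

```text
t: 17.4
ee_pos: [0.5437, -0.0767, 0.0926]
ee_rot: [[0.005, 1.0, 0.001], [1.0, -0.005, -0.001], [-0.001, 0.001, -1.0]]
force: [2.9, 0.1, 2.2]
opening: 0.246
finger_force: 30.5
```

```bash
python3 read.py c3
```

```text
17.4 [0.5437, -0.0767, 0.0926] [2.9, 0.1, 2.2] ('ball', []) ('side', np.float64(13.09), 13, np.float64(0.99))
```

Request:
{"fn": "carry_out", "kwargs": {
  "commands": "1 -0.09 -0.16 0 0 0 0;1 -0.07 -0.16 0 0 0 0;1 -0.06 -0.17 0 0 0 0;1 -0.04 -0.18 0 0 0 0;1 -0.03 -0.17 0 0 0 0;1 0.00 -0.18 0 0 0 0;1 0.01 -0.18 0 0 0 0;1 0.03 -0.18 0 0 0 0"
}}

```text
t: 18.22
ee_pos: [0.5016, -0.0829, 0.0925]
ee_rot: [[0.004, 1.0, -0.0], [1.0, -0.004, 0.0], [0.0, -0.0, -1.0]]
force: [2.3, -1.3, 6.0]
opening: 0.248
finger_force: 30.8
```

```bash
python3 read.py c4
```

```text
18.22 [0.5016, -0.0829, 0.0925] [2.3, -1.3, 6.0] ('ball', []) ('side', np.float64(10.63), 13, np.float64(0.99))
```

Request:
{"fn": "carry_out", "kwargs": {
  "commands": "1 0.04 -0.18 0 0 0 0;1 0.07 -0.16 0 0 0 0;1 0.07 -0.17 0 0 0 0;1 0.10 -0.15 0 0 0 0;1 0.11 -0.14 0 0 0 0;1 0.12 -0.13 0 0 0 0;1 0.14 -0.12 0 0 0 0;1 0.14 -0.11 0 0 0 0"
}}

```text
t: 19.03
ee_pos: [0.4679, -0.058, 0.0926]
ee_rot: [[0.003, 1.0, 0.002], [1.0, -0.003, 0.0], [0.0, 0.002, -1.0]]
force: [9.1, 2.3, 0.1]
opening: 0.25
finger_force: 30.6
```

```bash
python3 read.py c5
```

```text
19.03 [0.4679, -0.058, 0.0926] [9.1, 2.3, 0.1] ('ball', [(np.float64(0.0813), np.int32(115))]) ('side', np.float64(8.41), 11, np.float64(0.99))
```

Request:
{"fn": "carry_out", "kwargs": {
  "commands": "1 0.16 -0.09 0 0 0 0;1 0.16 -0.07 0 0 0 0;1 0.17 -0.06 0 0 0 0;1 0.18 -0.04 0 0 0 0;1 0.17 -0.03 0 0 0 0;1 0.18 0.00 0 0 0 0;1 0.18 0.01 0 0 0 0;1 0.18 0.03 0 0 0 0"
}}

```text
t: 19.85
ee_pos: [0.4612, -0.0183, 0.0926]
ee_rot: [[0.004, 1.0, 0.003], [1.0, -0.004, -0.001], [-0.001, 0.003, -1.0]]
force: [9.1, -4.7, -1.9]
opening: 0.246
finger_force: 30.5
```

```bash
python3 read.py c6
```

```text
19.85 [0.4612, -0.0183, 0.0926] [9.1, -4.7, -1.9] ('ball', [(np.float64(0.0794), np.int32(143))]) ('side', np.float64(7.67), 9, np.float64(1.0))
```

Request:
{"fn": "carry_out", "kwargs": {
  "commands": "1 0.18 0.04 0 0 0 0;1 0.16 0.07 0 0 0 0;1 0.17 0.07 0 0 0 0;1 0.15 0.10 0 0 0 0;1 0.14 0.11 0 0 0 0;1 0.13 0.12 0 0 0 0;1 0.12 0.14 0 0 0 0;1 0.11 0.14 0 0 0 0"
}}

```text
t: 20.67
ee_pos: [0.4836, 0.0156, 0.0925]
ee_rot: [[0.005, 1.0, -0.001], [1.0, -0.005, -0.002], [-0.002, -0.001, -1.0]]
force: [1.0, -5.7, 8.4]
opening: 0.25
finger_force: 31.1
```

```bash
python3 read.py c7
```

```text
20.67 [0.4836, 0.0156, 0.0925] [1.0, -5.7, 8.4] ('ball', [(np.float64(0.0804), np.int32(152))]) ('side', np.float64(8.75), 10, np.float64(0.99))
```

Request:
{"fn": "carry_out", "kwargs": {
  "commands": "1 0.09 0.16 0 0 0 0;1 0.07 0.16 0 0 0 0;1 0.06 0.17 0 0 0 0;1 0.04 0.18 0 0 0 0;1 0.03 0.17 0 0 0 0;1 0.00 0.18 0 0 0 0;1 -0.01 0.18 0 0 0 0;1 -0.03 0.18 0 0 0 0"
}}

```text
t: 21.48
ee_pos: [0.5243, 0.0247, 0.0925]
ee_rot: [[0.003, 1.0, -0.002], [1.0, -0.003, 0.0], [0.0, -0.002, -1.0]]
force: [-2.8, 1.0, 11.1]
opening: 0.251
finger_force: 31.6
```

```bash
python3 read.py c8
```

```text
21.48 [0.5243, 0.0247, 0.0925] [-2.8, 1.0, 11.1] ('ball', [(np.float64(0.083), np.int32(142))]) ('side', np.float64(10.75), 10, np.float64(0.99))
```

```bash
python3 - <<'E'
import numpy as np
P=np.array([[.5257,.0244],[.5609,.001],[.5689,-.0415],[.5437,-.0767],[.5016,-.0829],[.4679,-.058],[.4612,-.0183],[.4836,.0156],[.5243,.0247]])
s=np.array([10.91,13.23,14.19,13.09,10.63,8.41,7.67,8.75,10.75]);b=np.array([.083,.0863,.0882,np.nan,np.nan,.0813,.0794,.0804,.083])*1000
A=np.c_[2*P,np.ones(9)];c=np.linalg.lstsq(A,(P**2).sum(1),rcond=None)[0];C=c[:2];print(C,np.sqrt(c[2]+C@C))
t=np.arctan2(*(P-C).T[::-1]);print(np.degrees(t).round(1))
for v in(s,b):
    k=~np.isnan(v);X=np.c_[np.ones(9),np.cos(t),np.sin(t)];f=np.linalg.lstsq(X[k],v[k],rcond=None)[0]
    print(f[0],np.hypot(*f[1:]),"peak at",np.degrees(np.arctan2(f[2],f[1])),(v-X@f).round(2))
th=np.radians(np.linspace(np.degrees(t[-1]),-11,17));x=np.round(.055/.03*np.cos(th),2);y=np.round(.055/.03*np.sin(th),2)
print(np.degrees(th[[0,-1]]));print(";".join(f"1 {y[i+1]-y[i]:.2f} {x[i+1]-x[i]:.2f} 0 0 0 0" for i in range(16)))
E
```

```text
[ 0.51511026 -0.0295935 ] 0.055068534490372134
[  78.9   33.7  -12.5  -58.7 -104.2 -149.   168.2  124.9   80.4]
10.899774983516588 3.2432846139579006 peak at -10.251625903387515 [-0.04 -0.    0.05  0.04 -0.05 -0.05  0.01  0.15 -0.11]
83.87256282155691 4.358759268003198 peak at -21.676551914083458 [-0.07 -0.05  0.02   nan   nan  0.07 -0.18  0.16  0.04]
[ 80.39314813 -11.        ]
1 -0.04 0.17 0 0 0 0;1 -0.06 0.18 0 0 0 0;1 -0.07 0.16 0 0 0 0;1 -0.09 0.16 0 0 0 0;1 -0.11 0.15 0 0 0 0;1 -0.12 0.14 0 0 0 0;1 -0.13 0.13 0 0 0 0;1 -0.15 0.11 0 0 0 0;1 -0.15 0.09 0 0 0 0;1 -0.17 0.08 0 0 0 0;1 -0.17 0.07 0 0 0 0;1 -0.17 0.04 0 0 0 0;1 -0.18 0.03 0 0 0 0;1 -0.19 0.01 0 0 0 0;1 -0.18 0.00 0 0 0 0;1 -0.18 -0.03 0 0 0 0
```

Request:
{"fn": "carry_out", "kwargs": {
  "commands": "1 -0.04 0.17 -0.02 0 0 0;1 -0.06 0.18 0 0 0 0;1 -0.07 0.16 0 0 0 0;1 -0.09 0.16 0 0 0 0;1 -0.11 0.15 0 0 0 0;1 -0.12 0.14 0 0 0 0;1 -0.13 0.13 0 0 0 0;1 -0.15 0.11 0 0 0 0"
}}

```text
t: 22.3
ee_pos: [0.56, 0.0024, 0.0926]
ee_rot: [[0.002, 1.0, -0.003], [1.0, -0.002, 0.001], [0.001, -0.003, -1.0]]
force: [-1.5, 3.2, 6.2]
opening: 0.249
finger_force: 31.2
```

Request:
{"fn": "carry_out", "kwargs": {
  "commands": "1 -0.15 0.09 0 0 0 0;1 -0.17 0.08 0 0 0 0;1 -0.17 0.07 0 0 0 0;1 -0.17 0.04 0 0 0 0;1 -0.18 0.03 0 0 0 0;1 -0.19 0.01 0 0 0 0;1 -0.18 0 0 0 0 0;1 -0.18 -0.03 0 0 0 0"
}}

```text
t: 22.97
ee_pos: [0.5691, -0.041, 0.0926]
ee_rot: [[0.004, 1.0, -0.002], [1.0, -0.004, 0.0], [0.0, -0.002, -1.0]]
force: [-0.1, 3.4, 4.0]
opening: 0.249
finger_force: 31.0
```

Request:
{"fn": "carry_out", "kwargs": {
  "commands": "1 0 0 0 0 0 0;1 0 0 0 0 0 0;1 0 0 0 0 0 0;1 0 0 0 0 0 0;1 0 0 0 0 0 0;1 0 0 0 0 0 0;1 0 0 0 0 0 0;1 0 0 0 0 0 0"
}}

```text
t: 23.63
ee_pos: [0.5693, -0.0405, 0.0926]
ee_rot: [[0.004, 1.0, -0.001], [1.0, -0.004, -0.0], [-0.0, -0.001, -1.0]]
force: [-4.7, -1.4, 2.4]
opening: 0.248
finger_force: 30.8
```

```bash
python3 read.py d1; python3 -c "
from h import *
o=bot.get_obs();p=o['ee_pos'];print(np.degrees(np.arctan2(p[1]+.0296,p[0]-.5151)))"
```

```text
23.63 [0.5693, -0.0405, 0.0926] [-4.7, -1.4, 2.4] ('ball', [(np.float64(0.0882), np.int32(109))]) ('side', np.float64(14.33), 10, np.float64(0.99))
-11.42019401239372
```

Request:
{"fn": "carry_out", "kwargs": {
  "commands": "0.6 0 0 0 0 0 0;0.6 0 0 0 0 0 0;0.4 0 0 0 0 0 0;0.2 0 0 0 0 0 0;0 0 0 0 0 0 0;0 0 0 0 0 0 0;0 0 0 0 0 0 0;0 0 0 0 0 0 0"
}}

```text
t: 24.45
ee_pos: [0.5699, -0.0406, 0.093]
ee_rot: [[0.004, 1.0, 0.0], [1.0, -0.004, 0.0], [0.0, 0.0, -1.0]]
force: [1.0, -0.6, 0.8]
opening: 1.002
finger_force: 0.0
```

Request:
{"fn": "carry_out", "kwargs": {
  "commands": "0 0 0 -0.3 0 0 0;0 0 0 -0.7 0 0 0;0 0 0 -1 0 0 0;0 0 0 -1 0 0 0;0 0 0 -1 0 0 0;0 0 0 -0.6 0 0 0;0 0 0 0 0 0 0;0 0 0 0 0 0 0"
}}

```text
t: 25.12
ee_pos: [0.5706, -0.0407, 0.2329]
ee_rot: [[0.004, 1.0, 0.003], [1.0, -0.004, 0.0], [0.0, 0.003, -1.0]]
force: [-0.4, -0.2, 0.2]
opening: 1.0
finger_force: 0.0
```

```bash
python3 read.py e1; python3 - <<'E'
from h import *
o=bot.get_obs();w=cv2.imread("pics/r_e1_wrist.png")
cv2.imwrite("pics/f.png",w)
E
```

```text
25.12 [0.5706, -0.0407, 0.2329] [-0.4, -0.2, 0.2] ('ball', [(np.float64(0.0874), np.int32(38))]) ('top', np.float64(15.17), 4, np.float64(1.0)) ('side', np.float64(14.18), 11, np.float64(0.98))
```

View pics/f.png

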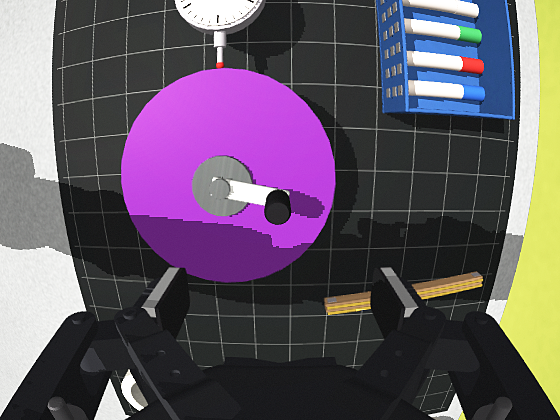

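The hand is clear. The ball at (219,65) presses on the board's edge, the board (228,175) is offset toward the gauge, and the needle reads the maximum. I'm handing in.

```bash
python3 -c "
from cell import bot
print(bot.hand_in())"
```

```text
the job is handed in; nothing more can be done
None
```

I set the gauge square to the board at about 12 mm and let go of it. I then turned the board once right round by the handle and left it with the high spot on the plunger, about 15 mm in and still pressing. The job is handed in, at about 25 s of the 72 s, but the hand-in gave no verdict.

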